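# Hold the cap granulator's lid open at 50 degrees

### The arm

A 6-joint arm with a two-finger parallel gripper is mounted at the origin on the work surface. World frame = base frame: x ahead of the robot, y to its left, z up, the work surface at z = 0. Lengths are in m, angles in degrees, forces in N, time in s.
With the tool pointing down it reaches from about 0.15 to 0.775 m from the base axis. Payload 6.1 kg.
Tool frame: the origin (TCP) lies midway between the tips of the shut fingers; the grasp point (between the pads) lies 19 mm behind it; z points along the fingers, y is the line along which they close (so a half turn about z gives the same grasp; the last joint's range is limited). The gripper opens to 85 mm and grips with 20 to 120 N. Pads are 22 mm wide; open, the fingers measure 114 mm over their backs; the gripper's body (76 mm by 85 mm) begins 54 mm behind the grasp point. The pads swing forward as they close: fully open they stand 13 mm farther back than shut.
Start: joints at [70.989, 7.208, -2.269, 80.523, 0, 90], TCP at [0.171, 0.496, 0.231] pointing down, gripper open.
Joint ranges: [-155.77, 155.77], [-54.66, 111.73], [-72.52, 77.12], [-102.08, 115.82], [-83.92, 84.16], [-180, 180]. Speed limits (degrees/s): [136.94, 136.94, 172.46, 180, 180, 180].

### API

Orientations are given as a 3x3 rotation matrix whose columns are the frame's x, y, z axes.
In Python, from bench import r, eyes, workorder gives the robot as it stands.
- The arm moves only by the tool move_arm, never from a script. Its arguments are lists of equal length, an entry for each row: "xyz": the shift along the tool's x, y, z in fractions of the full range, 1 being 75 cm, a list of three; "turn": the turn, a rotation vector about the tool's x, y, z in a scale on which 1.0 is 4 rad, a list of three; "grip": the opening, from -1 (shut) to 1 (fully open). A call has 1 to 20 rows; each row is the pose to reach, as a shift and turn from the pose commanded when the call began, along the tool's axes at that moment; what a row does not reach only later rows make up. A row lasts 1/10 s, in which the tool goes at most 50 mm and 8.59 degrees, less where a joint would pass 70% of its speed; a pose out of reach is approached as far as the arm can. A shift or turn number past 1, either way, is cut back to 1. A call with a gripper value outside its range is refused whole. The fingers move at their own pace and stop on an object; "grip_force" is the grip in N (left out, the last holds). Time passes only in rows, so rows that repeat a pose let the fingers close. It gives the time, the measured TCP pose, the force, the opening and the grip force at its end, in the units of the state.
- r.get_obs(): the state, without advancing time (a new reading comes with each control period).
- eyes.capture(name): name is "scene" or "top" or "wrist"; returns the picture (384x512x3 uint8, blue, green, red); there is no depth.
- eyes.camera_info(name): a dict with "vfov" (degrees; the focal length in pixels is half the picture's height over the tangent of half this angle, whatever the lens; pixels are square), "cx", "cy" (the principal point, pixels), "rvec" (rotation vector, rad) and "tvec" (3), from world to camera coordinates, as OpenCV has them. Camera axes: x right, y down, z forward; pixel columns grow to the right and rows downward; lengths in m; the calibration is good to about 2 mm. A picture is of the moment at which its call begins: read the wrist's pose just before it. camera_info takes no time and is no camera call; for the wrist camera it gives the pose at the moment of the call.
- workorder.close_job(): hands the job in; it is judged then, once.
The state is a dict: "time_s": time; "qpos": joint angles; "qd": joint speeds; "tau": joint torques, N m; "ee_pos": TCP position; "tool_rot": TCP orientation; "force": force on the tool from outside, world axes, zero at the start; "torque": the same for the moment, N m; "grip_width": finger opening in m; "grip_force": force on a finger pad.
Only numpy, scipy, OpenCV 4.12 (cv2) and the standard library are available. Lean on these libraries where they do the work, as an engineer would, in place of code of your own. Each camera call takes 0.05 s, during which the arm holds its last target. There are 200 camera calls.

### The job

Get the small bench granulator ready for me to feed in bottle caps: press its sprung catch lever down until it clicks and stays down by itself, which frees the lid, then lift the lid by its upright grip to about 50 degrees open. The lid falls shut by itself, so finish while still holding it steady with the gripper at about 50 degrees, with the catch lever still down and the canister, cup and big cap beside the machine left where they stand.

Things in the scene. Friction and masses are not known exactly. Their poses are not given: they have to be found in the camera images.
- granulator: Grey bench granulator, fixed: feed box 200 (x) x 190 (y) x 130 mm high, a 115 mm high motor housing joined to its far side (to x = 230 mm). Origin: centre of the feed box's underside, on the table; z up, -x to its front (lid grip and lever pad are at that end), y to its left. The catch lever is on its right (-y) side.
- lid (a joint): Angle of the aluminium lid (196 x 190 x 7 mm plate, 0.3 to 0.55 kg): 0 shut and level, grows as the front edge rises, 0.873 is 50 degrees, stop at 1.4. Spring and weight close it from any angle; 2 to 4 N at the grip holds it. While the lever is up, the lever's hook nose lies over a tab on the lid's right edge and locks it shut.
- lid_hinge (a point): Point on the lid's hinge axis, mid-length: 98 mm behind (+x of) the granulator's origin and 131 mm above it, at the feed box's far top edge. The hinge axis is the granulator's y. This entry's axes turn with the lid.
- lid_grip (a point): Point to hold on the lid's grip: an upright black block, 30 (x) x 16 (y) x 42 mm high, mid-width near the lid's front edge; pinch its 16 mm from straight above, it can turn between the pads. The point is 28 mm above the lid's face, 14 mm below the block's top; from the hinge axis 170 mm forward along the lid and 35 mm square to it (up when shut). Axes turn with the lid, z out of its face.
- lever (a joint): Angle of the steel catch lever: 0 up (rest), grows as its front end goes down, stop at 0.53. Pivot 30 mm in front of, 109 mm right of and 90 mm above the granulator's origin, axis along its y. The spring takes 3 N at the pad at rest, 8 to 9 N at the stop. A sprung pawl in the side wall snaps out over the lever's bar between 0.39 and 0.47: press to about 0.5; let go, it stays at about 0.39.
- lever_pad (a point): Centre of the upper face of the lever's grey pad, 44 (along the lever) x 36 x 8 mm, at its front end, in front of the feed box. Lever up: 93 mm in front of the pivot and 54 mm above it, face tilted 0.3 rad (front edge higher); at the stop 108 mm in front and level with it. Press it from above with shut fingers.
- canister: White closed canister, 56 mm across, 85 mm tall, loose, left of the machine. Origin: centre of its underside.
- cup: White open cup, 72 mm across the rim, 75 mm tall, loose, right of the machine. Origin: centre of its underside.
- big_cap: Large blue flat cap, 90 mm across, 25 mm tall, loose, in front of the machine. Origin: centre of its underside.
Not all that is in view belongs to the job. What is shaped like the canister but red or yellow is not meant.

How it is judged:
By the outcome, as a careful person would: the job done as asked, in the order asked, and still so for the second after the job is handed in, while the arm keeps its last pose, push and grip.
It also fails if it takes over 53 s, if anything falls off the work surface, if the arm or the gripper's body presses on something with over 40 N, if the wrist force passes 120 N, or if a joint passes its speed limit or range.

## Working session

There is one attempt and no reset: what is moved stays moved. The work goes in short steps, Python scripts to look and compute and a tool call to move; the robot and the scene stay as the last step left them, time stands still between calls to the robot, and variables do not carry over. Pictures are saved under pics/ and viewed, at most 10 in all, crops included, and the job is handed in when it is done.

Besides the shell and the picture viewer there is one more tool, called as a command line: name --argument value ..., lists and objects as JSON in quotes. move_arm: Moves the arm, as the interface text tells. Its arguments: {"type":"object","properties":{"xyz":{"type":"array","items":{"type":"array","items":{"type":"number"}}},"turn":{"type":"array","items":{"type":"array","items":{"type":"number"}}},"grip":{"type":"array","items":{"type":"number"}},"grip_force":{"type":"number"}},"required":["xyz","turn","grip"]}

```bash
mkdir -p pics; python3 - <<'E'
from bench import r,eyes
import cv2,numpy as np
o=r.get_obs();print(o['time_s'],o['ee_pos'],o['tool_rot'],o['grip_width'])
for n in('scene','top'):
    im=eyes.capture(n);cv2.imwrite(f'pics/{n}0.png',im);print(n,eyes.camera_info(n))
E
```

```text
0.0 [0.17088958 0.49598484 0.23052148] [[-9.45445690e-01  3.25779327e-01 -5.26014339e-04]
 [ 3.25779751e-01  9.45444509e-01 -1.49446027e-03]
 [ 1.04531070e-05 -1.58429584e-03 -9.99998745e-01]] 0.0856246646114919
scene {'vfov': 49.49082561632382, 'cx': 261.47908268386686, 'cy': 186.9729298522334, 'rvec': array([ 0.98316056,  2.52163489, -1.00504202]), 'tvec': array([ 0.44870089, -0.20701325,  1.37956055])}
top {'vfov': 55.78859991449765, 'cx': 251.6803491748043, 'cy': 194.86762099540147, 'rvec': array([ 2.20142064, -2.17643422,  0.07761205]), 'tvec': array([-0.00212216,  0.6098247 ,  0.83945123])}
```

View pics/scene0.png

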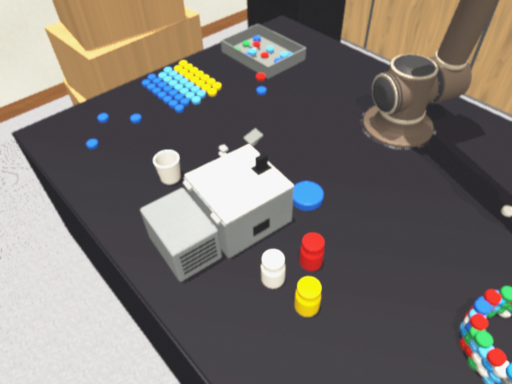

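View pics/top0.png

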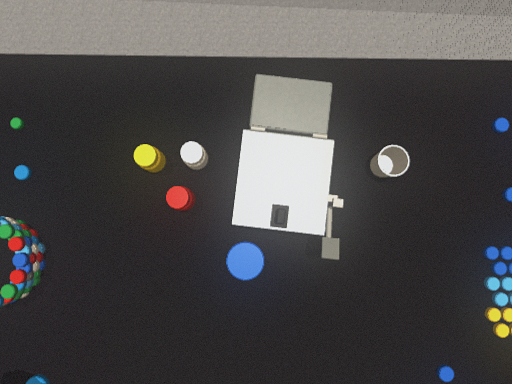

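The top view shows the lid as a white square around (285,182). The black grip is at (280,216), the lever pad at (331,248) and the hook/pivot at (336,202). The big cap is at (245,261), the white canister at (194,155), with red (178,197) and yellow (147,156) decoys, and the cup at (391,161).
Lookalikes for the pad are the hook nose (338,203) and the hinge lugs (320,135). I choose the grey square at (331,248), at the front right end. For the grip, the dark vent in the scene view (262,227) is on the side wall, so I choose the black block on the lid (280,216).

```bash
cat > h.py <<'E'
import cv2,numpy as np
from bench import r,eyes
def cam(i,shape=(384,512)):
    f=shape[0]/2/np.tan(np.radians(i['vfov']/2))
    K=np.array([[f,0,i['cx']],[0,f,i['cy']],[0,0,1]]);R=cv2.Rodrigues(np.array(i['rvec']))[0]
    return K,R,np.array(i['tvec'])
def onplane(i,px,z):
    K,R,t=cam(i);px=np.atleast_2d(px).astype(float)
    d=(R.T@np.linalg.inv(K)@np.c_[px,np.ones(len(px))].T).T;c=-R.T@t
    return c+d*((z-c[2])/d[:,2])[:,None]
def proj(i,P):
    K,R,t=cam(i);return cv2.projectPoints(np.atleast_2d(P).astype(float),np.array(i['rvec']),t,K,None)[0][:,0]
E
python3 - <<'E'
from h import *
i=eyes.camera_info('top');im=cv2.imread('pics/top0.png')
g=im.min(2)
m=((g>195)).astype(np.uint8);m[:,:225]=0;m[:,345:]=0;m[:110]=0
m=cv2.morphologyEx(m,cv2.MORPH_OPEN,np.ones((9,9)))
c=max(cv2.findContours(m,0,2)[0],key=cv2.contourArea)
rc=cv2.minAreaRect(c);b=cv2.boxPoints(rc);print(rc,b)
L=onplane(i,b,.138);print('lid',L.round(4),np.linalg.norm(np.diff(L,axis=0),axis=1))
k=((im.max(2)<70)).astype(np.uint8)
q=np.zeros_like(k);q[195:232,262:300]=k[195:232,262:300]
c=max(cv2.findContours(q,0,2)[0],key=cv2.contourArea);print('grip',cv2.minAreaRect(c),cv2.boundingRect(c))
print(onplane(i,cv2.boxPoints(cv2.minAreaRect(c)),.18).round(4))
s=im[225:270,310:350];p=((s.min(2)>70)&(s.max(2)<185)).astype(np.uint8);
p=cv2.morphologyEx(p,cv2.MORPH_OPEN,np.ones((9,9)))
c=max(cv2.findContours(p,0,2)[0],key=cv2.contourArea);rp=cv2.minAreaRect(c);ctr=np.array(rp[0])+[310,225]
print('pad',rp,ctr,onplane(i,ctr,.144))
# blue cap, canister
h=cv2.cvtColor(im,cv2.COLOR_BGR2HSV)
B=((abs(h[...,0].astype(int)-110)<15)&(h[...,1]>120)).astype(np.uint8);B[:,:215]=0;B[:,280:]=0
c=max(cv2.findContours(B,0,2)[0],key=cv2.contourArea);cc=cv2.minEnclosingCircle(c);print('cap',cc,onplane(i,cc[0],.025))
cv2.imwrite('pics/crop.png',cv2.resize(im[120:290,210:360],None,fx=3.5,fy=3.5,interpolation=cv2.INTER_CUBIC))
E
```

```text
((283.3000183105469, 181.89999389648438), (93.04235076904297, 94.860107421875), 6.76617431640625) [[231.51474 223.51869]
 [242.69095 129.31926]
 [335.0853  140.2813 ]
 [323.9091  234.48073]]
lid [[ 0.543   0.0456  0.138 ]
 [ 0.7377  0.0254  0.138 ]
 [ 0.7171 -0.1661  0.138 ]
 [ 0.5229 -0.1425  0.138 ]] [0.19580275 0.19255314 0.19562247]
grip ((270.0, 230.5), (1.0, 6.0), 90.0) (267, 230, 7, 2)
[[ 0.5319 -0.0248  0.18  ]
 [ 0.532  -0.0363  0.18  ]
 [ 0.5301 -0.0363  0.18  ]
 [ 0.53   -0.0248  0.18  ]]
pad ((20.5, 22.5), (21.0, 17.0), 90.0) [330.5 247.5] [[ 0.49720486 -0.15451272  0.144     ]]
cap ((244.5924835205078, 260.6329345703125), 19.69753074645996) [[0.455754   0.01963425 0.025     ]]
```

View pics/crop.png

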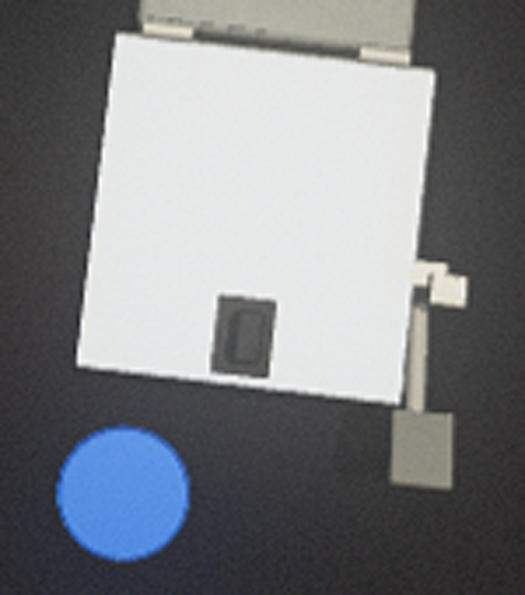

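The crop confirms the choice: grip top face at crop (246,335), which is top-image (280.3,215.7), and pad at (331,248). Lid size measures 196 x 192 mm, as given. That puts the origin at about (0.630,-0.059) with yaw about -6.3°. From this the pad should be at (0.496,-0.154), and it measured (0.497,-0.1545). I'll move above the pad with the fingers shut.

Careful with the scale: shifts go in shares of 75 cm and turns go in shares of 4 rad. That gives: -52 cm / 75 = -0.6933, -50.9 cm / 75 = -0.6787, 2.92 rad / 4 = 0.73.

move_arm --xyz '[[-0.0347,-0.0333,0],[-0.0693,-0.068,0],[-0.104,-0.1013,0],[-0.1387,-0.136,0],[-0.1733,-0.1693,0],[-0.208,-0.204,0],[-0.2427,-0.2373,0],[-0.2773,-0.272,0],[-0.312,-0.3053,0],[-0.3467,-0.3387,0],[-0.3813,-0.3733,0],[-0.416,-0.4067,0],[-0.4507,-0.4413,0],[-0.4853,-0.4747,0],[-0.52,-0.5093,0],[-0.5547,-0.5427,0.0133],[-0.5893,-0.576,0.0267],[-0.624,-0.6107,0.04],[-0.6587,-0.644,0.0533],[-0.6933,-0.6787,0.0667]]' --turn '[[0,0,0.0365],[0,0,0.073],[0,0,0.1095],[0,0,0.146],[0,0,0.1825],[0,0,0.219],[0,0,0.2555],[0,0,0.292],[0,0,0.3285],[0,0,0.365],[0,0,0.4015],[0,0,0.438],[0,0,0.4745],[0,0,0.511],[0,0,0.5475],[0,0,0.584],[0,0,0.6205],[0,0,0.657],[0,0,0.6935],[0,0,0.73]]' --grip '[-1,-1,-1,-1,-1,-1,-1,-1,-1,-1,-1,-1,-1,-1,-1,-1,-1,-1,-1,-1]' --grip_force 40

```text
time_s: 2.1
ee_pos: [0.4971, -0.1557, 0.1805]
tool_rot: [[0.993, -0.116, -0.001], [-0.116, -0.993, 0.0], [-0.001, -0.0, -1.0]]
force: [0.1, 1.1, -0.1]
grip_width: 0.0003
grip_force: 0.0
```

```bash
python3 - <<'E'
from h import *
o=r.get_obs();print(o['time_s'],o['ee_pos'],o['tool_rot'].round(4),o['qpos'],o['grip_width'],o['force'])
i=eyes.camera_info('top');print(onplane(i,(280.3,215.7),.18))
im=cv2.imread('pics/scene0.png');j=eyes.camera_info('scene')
print(proj(j,[[.5584,-.0515,.18],[.4964,-.1543,.144],[.630,-.0594,.138]]))
E
```

```text
2.1 [ 0.49707127 -0.15570015  0.18048512] [[ 9.932e-01 -1.162e-01 -6.000e-04]
 [-1.162e-01 -9.932e-01  3.000e-04]
 [-6.000e-04 -3.000e-04 -1.000e+00]] [-1.73970559e+01  7.04919441e+00 -8.81145192e+00  7.41749912e+01
  8.23320969e-03  1.69278215e+02] 0.00032464755803186557 [ 0.0885601   1.0540899  -0.07293257]
[[ 0.55954547 -0.05013533  0.18      ]]
[[260.92635568 154.46531628]
 [252.54957187 135.01411454]
 [237.44835267 179.00740082]]
```

Scaled: 5.8 cm / 75 = 0.0773, 5.3 cm / 75 = 0.0707.

move_arm --xyz '[[0,-0.0013,0.02],[0,-0.0013,0.0373],[-0.0013,-0.0013,0.044],[-0.004,-0.0013,0.0507],[-0.0067,-0.0013,0.0573],[-0.0093,-0.0013,0.064],[-0.012,-0.0013,0.0707],[-0.0133,-0.0013,0.0773],[-0.0133,-0.0013,0.0773]]' --turn '[[0,0,0],[0,0,0],[0,0,0],[0,0,0],[0,0,0],[0,0,0],[0,0,0],[0,0,0],[0,0,0]]' --grip '[-1,-1,-1,-1,-1,-1,-1,-1,-1]'

```text
time_s: 3.0
ee_pos: [0.4863, -0.1517, 0.1241]
tool_rot: [[0.994, -0.109, 0.0], [-0.109, -0.994, -0.001], [0.0, 0.001, -1.0]]
force: [-2.6, -1.0, 4.2]
grip_width: 0.0005
grip_force: 1.8
```

Scaled: 2.7 cm / 75 = 0.036, 1.5 cm / 75 = 0.02.

move_arm --xyz '[[-0.0013,0,0.0067],[-0.0027,0,0.0133],[-0.004,0,0.02],[-0.0053,0,0.0267],[-0.0067,0,0.032],[-0.0067,0,0.036],[-0.0067,0,0.036]]' --turn '[[0,0,0],[0,0,0],[0,0,0],[0,0,0],[0,0,0],[0,0,0],[0,0,0]]' --grip '[-1,-1,-1,-1,-1,-1,-1]'

```text
time_s: 3.7
ee_pos: [0.482, -0.1512, 0.0972]
tool_rot: [[0.994, -0.109, 0.001], [-0.109, -0.994, -0.0], [0.001, 0.0, -1.0]]
force: [-3.6, -0.4, 6.8]
grip_width: -0.0
grip_force: 3.7
```

Scaled: 0.3 cm / 75 = 0.004, 0.2 cm / 75 = 0.0027.

move_arm --xyz '[[0,0,0.0027],[0,0,0.004],[0,0,0.004],[0,0,0.004]]' --turn '[[0,0,0],[0,0,0],[0,0,0],[0,0,0]]' --grip '[-1,-1,-1,-1]'

```text
time_s: 4.1
ee_pos: [0.4818, -0.1512, 0.0945]
tool_rot: [[0.994, -0.109, 0.001], [-0.109, -0.994, -0.0], [0.001, 0.0, -1.0]]
force: [-4.7, 0.1, 6.3]
grip_width: -0.0001
grip_force: 3.9
```

Scaled: -14 cm / 75 = -0.1867, -13 cm / 75 = -0.1733.

move_arm --xyz '[[0,0,0.002],[0,0,0.002],[0,0,0.002],[0,0,-0.0067],[0.004,0,-0.0133],[0.0067,0,-0.0267],[0.0067,0,-0.0533],[0.0067,0,-0.0933],[0.0067,0,-0.1333],[0.0067,0,-0.1733],[0.0067,0,-0.1867],[0.0067,0,-0.1867]]' --turn '[[0,0,0],[0,0,0],[0,0,0],[0,0,0],[0,0,0],[0,0,0],[0,0,0],[0,0,0],[0,0,0],[0,0,0],[0,0,0],[0,0,0]]' --grip '[-1,-1,-1,-1,-1,-1,-1,-1,-1,-1,-1,-1]'

```text
time_s: 5.3
ee_pos: [0.4881, -0.1522, 0.235]
tool_rot: [[0.994, -0.109, 0.004], [-0.109, -0.994, -0.001], [0.004, 0.0, -1.0]]
force: [0.6, -0.0, -0.4]
grip_width: -0.0004
grip_force: 0.0
```

```bash
python3 - <<'E'
from h import *
o=r.get_obs();print(o['time_s'],o['ee_pos'],o['qpos'],o['force'])
im=eyes.capture('scene');im2=eyes.capture('wrist');im3=eyes.capture('top')
a=cv2.resize(im[100:220,180:320],(630,540));b=cv2.resize(im2,None,fx=.0+1,fy=1)
cv2.imwrite('pics/s1.png',np.vstack([np.hstack([cv2.resize(im[110:210,190:320],(390,300)),cv2.resize(im2,(400,300))]),np.hstack([cv2.resize(im3[120:290,200:420],(388,300)),np.zeros((300,402,3),np.uint8)])]))
E
```

```text
5.3 [ 0.4880678  -0.15218467  0.23501448] [-1.73257849e+01  5.53700374e+00 -3.68993177e+00  8.05572680e+01
  1.34214540e-02  1.68959347e+02] [ 0.55438692 -0.03240984 -0.36960523]
```

View pics/s1.png

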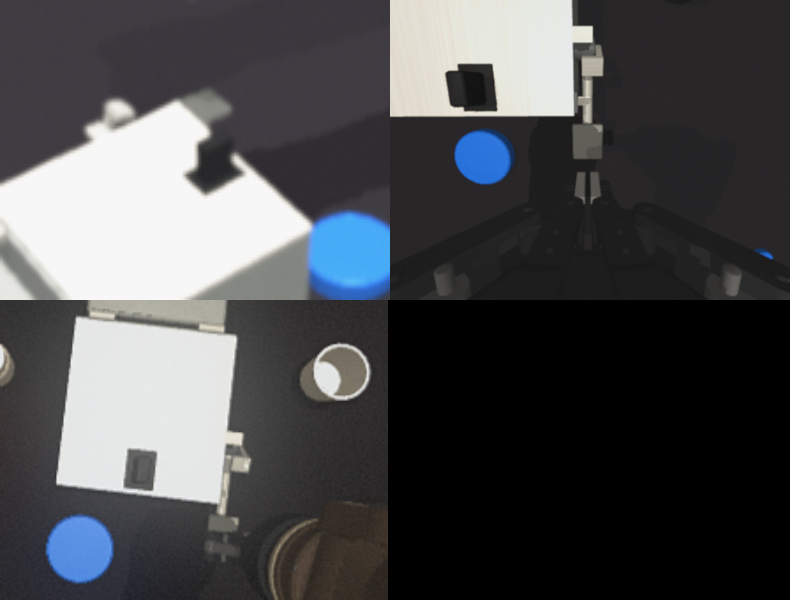

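Scaled: -10.8 cm / 75 = -0.144, -10.3 cm / 75 = -0.1373, -2.98 rad / 4 = -0.745.

move_arm --xyz '[[0.004,-0.0067,-0.0067],[0.008,-0.0147,-0.0133],[0.012,-0.0213,-0.02],[0.016,-0.0293,-0.02],[0.02,-0.036,-0.02],[0.024,-0.0427,-0.02],[0.028,-0.0507,-0.02],[0.032,-0.0573,-0.02],[0.036,-0.0653,-0.02],[0.04,-0.072,-0.02],[0.044,-0.08,-0.02],[0.048,-0.0867,-0.02],[0.052,-0.0933,-0.02],[0.056,-0.1013,-0.02],[0.06,-0.108,-0.02],[0.064,-0.116,-0.02],[0.068,-0.1227,-0.02],[0.072,-0.1293,-0.02],[0.076,-0.1373,-0.02],[0.08,-0.144,-0.02]]' --turn '[[0,0,-0.0373],[0,0,-0.0745],[0,0,-0.1118],[0,0,-0.149],[0,0,-0.1863],[0,0,-0.2235],[0,0,-0.2608],[0,0,-0.298],[0,0,-0.3353],[0,0,-0.3725],[0,0,-0.4098],[0,0,-0.447],[0,0,-0.4843],[0,0,-0.5215],[0,0,-0.5588],[0,0,-0.596],[0,0,-0.6333],[0,0,-0.6705],[0,0,-0.7078],[0,0,-0.745]]' --grip '[1,1,1,1,1,1,1,1,1,1,1,1,1,1,1,1,1,1,1,1]'

```text
time_s: 7.45
ee_pos: [0.5581, -0.0511, 0.2464]
tool_rot: [[-0.965, 0.262, -0.003], [0.262, 0.965, 0.0], [0.003, -0.0, -1.0]]
force: [0.3, -0.5, 0.3]
grip_width: 0.0854
grip_force: 0.0
```

```bash
python3 - <<'E'
from h import *
o=r.get_obs();print(o['time_s'],o['ee_pos'],o['qpos'],o['force'],o['grip_width'])
T=o['tool_rot'];print(T.round(3))
print('shift cm to grip', T.T@(np.array([.559,-.051,.147])-o['ee_pos'])*100)
j=eyes.camera_info('scene');print('pad at .39',proj(j,[.4823,-.1527,.1046]))
i=eyes.camera_info('wrist');im=eyes.capture('wrist')
for p in proj(i,[[.559,-.051,.18],[.4823,-.1527,.1046]]): cv2.circle(im,tuple(int(v) for v in p),4,(0,0,255),1);print(p)
cv2.imwrite('pics/w2.png',im)
E
```

```text
7.45 [ 0.55805551 -0.05107925  0.24635004] [-5.23338921e+00  1.12997323e+01  4.46835541e+00  8.33407951e+01
  6.89381481e-03  9.98071498e+00] [ 0.26961238 -0.51828167  0.28084433] 0.08536114373119442
[[-0.965  0.262 -0.003]
 [ 0.262  0.965  0.   ]
 [ 0.003 -0.    -1.   ]]
shift cm to grip [-0.11866809  0.0364296   9.93468059]
pad at .39 [[257.12286737 143.99263115]]
[252.51924801 199.99904765]
[126.79425156 127.93695425]
```

View pics/w2.png

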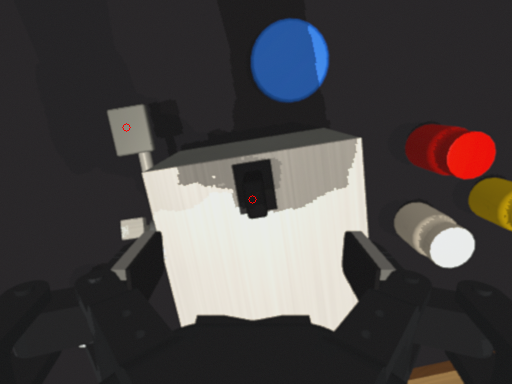

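Lever is latched: the pad sits at scene (258,145), against a predicted (257,144) for 0.39 rad. The wrist view shows the grip top near (254,203), with the fingers straddling it.

Scaled: 9.7 cm / 75 = 0.1293, 9 cm / 75 = 0.12, -0.155 rad / 4 = -0.0388.

move_arm --xyz '[[-0.0013,0,0.0067],[-0.0013,0,0.02],[-0.0013,0,0.04],[-0.0013,0,0.06],[-0.0013,0,0.08],[-0.0013,0,0.1],[-0.0013,0,0.12],[-0.0013,0,0.1293],[-0.0013,0,0.1293],[-0.0013,0,0.1293],[-0.0013,0,0.1293],[-0.0013,0,0.1293],[-0.0013,0,0.1293],[-0.0013,0,0.1293],[-0.0013,0,0.1293],[-0.0013,0,0.1293]]' --turn '[[0,0,-0.025],[0,0,-0.0388],[0,0,-0.0388],[0,0,-0.0388],[0,0,-0.0388],[0,0,-0.0388],[0,0,-0.0388],[0,0,-0.0388],[0,0,-0.0388],[0,0,-0.0388],[0,0,-0.0388],[0,0,-0.0388],[0,0,-0.0388],[0,0,-0.0388],[0,0,-0.0388],[0,0,-0.0388]]' --grip '[1,1,1,1,1,1,1,1,-1,-1,-1,-1,-1,-1,-1,-1]' --grip_force 40

```text
time_s: 9.1
ee_pos: [0.56, -0.05, 0.1519]
tool_rot: [[-0.993, 0.115, 0.001], [0.115, 0.993, 0.003], [-0.001, 0.003, -1.0]]
force: [2.0, 6.8, 0.8]
grip_width: 0.0152
grip_force: 43.3
```

```bash
python3 - <<'E'
from h import *
o=r.get_obs();T=o['tool_rot'];print(o['time_s'],o['ee_pos'],T.round(3),o['force'],o['torque'],o['grip_width'],o['grip_force'],o['qpos'])
f=lambda t:np.array([98-170*np.cos(t)+35*np.sin(t),131+170*np.sin(t)+35*np.cos(t)])
for t in np.arange(0,56,5): d=(f(np.radians(t))-f(0))/10;print(t,d.round(2))
E
```

```text
9.1 [ 0.55999046 -0.05001956  0.15189226] [[-0.993  0.115  0.001]
 [ 0.115  0.993  0.003]
 [-0.001  0.003 -1.   ]] [1.97021924 6.82247286 0.80650377] [ 1.04177297 -0.11702923  0.24140061] 0.015201506676663791 43.293179869651794 [-5.20378905 11.7839211  -6.77532166 71.37803604  0.18940752  1.38894041]
0 [0. 0.]
5 [0.37 1.47]
10 [0.87 2.9 ]
15 [1.49 4.28]
20 [2.22 5.6 ]
25 [3.07 6.86]
30 [4.03 8.03]
35 [5.08 9.12]
40 [ 6.23 10.11]
45 [ 7.45 11.  ]
50 [ 8.75 11.77]
55 [10.12 12.43]
```

Scaled: -2.9 cm / 75 = -0.0387, -2.55 cm / 75 = -0.034.

move_arm --xyz '[[-0.0013,0.0007,-0.0053],[-0.0027,0.0013,-0.01],[-0.004,0.0013,-0.0147],[-0.0053,0.0013,-0.0193],[-0.0073,0.0013,-0.024],[-0.0093,0.0013,-0.0293],[-0.0107,0.0013,-0.034],[-0.0127,0.0013,-0.0387],[-0.0127,0.0013,-0.0387]]' --turn '[[0,0,0],[0,0,0],[0,0,0],[0,0,0],[0,0,0],[0,0,0],[0,0,0],[0,0,0],[0,0,0]]' --grip '[-1,-1,-1,-1,-1,-1,-1,-1,-1]'

```text
time_s: 10.0
ee_pos: [0.569, -0.051, 0.1802]
tool_rot: [[-0.993, 0.116, -0.001], [0.116, 0.993, 0.002], [0.001, 0.002, -1.0]]
force: [1.9, 4.1, -6.3]
grip_width: 0.0151
grip_force: 41.8
```

Scaled: -7.1 cm / 75 = -0.0947, -6.14 cm / 75 = -0.0819.

move_arm --xyz '[[-0.0044,0,-0.0093],[-0.0088,0,-0.0183],[-0.0139,0,-0.0272],[-0.0192,0,-0.0357],[-0.0251,0,-0.0441],[-0.0311,0,-0.0523],[-0.0376,0,-0.0601],[-0.0444,0,-0.0676],[-0.0516,0,-0.0749],[-0.0589,0,-0.0819],[-0.0667,0,-0.0884],[-0.0747,0,-0.0947],[-0.0747,0,-0.0947]]' --turn '[[0,0,0],[0,0,0],[0,0,0],[0,0,0],[0,0,0],[0,0,0],[0,0,0],[0,0,0],[0,0,0],[0,0,0],[0,0,0],[0,0,0],[0,0,0]]' --grip '[-1,-1,-1,-1,-1,-1,-1,-1,-1,-1,-1,-1,-1]'

```text
time_s: 11.3
ee_pos: [0.624, -0.0569, 0.2511]
tool_rot: [[-0.993, 0.116, -0.003], [0.116, 0.993, 0.003], [0.003, 0.003, -1.0]]
force: [-2.3, 7.8, -3.4]
grip_width: 0.0153
grip_force: 41.6
```

Holding well at about 40°. On to 50°, easing the sideways force.

Scaled: -2.59 cm / 75 = -0.0345, -1.9 cm / 75 = -0.0253.

move_arm --xyz '[[-0.008,0.0007,-0.0053],[-0.0168,0.0013,-0.0115],[-0.0253,0.0013,-0.0167],[-0.0345,0.0013,-0.0213],[-0.0345,0.0013,-0.0213],[-0.0345,0.0013,-0.0213],[-0.0345,0.0013,-0.0213]]' --turn '[[0,0,0],[0,0,0],[0,0,0],[0,0,0],[0,0,0],[0,0,0],[0,0,0]]' --grip '[-1,-1,-1,-1,-1,-1,-1]'

```text
time_s: 12.0
ee_pos: [0.6497, -0.0597, 0.2673]
tool_rot: [[-0.993, 0.116, -0.002], [0.116, 0.993, 0.002], [0.002, 0.001, -1.0]]
force: [-3.1, 5.3, -2.7]
grip_width: 0.0153
grip_force: 41.8
```

```bash
python3 - <<'E'
from h import *
o=r.get_obs();print(o['time_s'],o['ee_pos'],o['force'],o['grip_width'],o['grip_force'])
c,s=np.cos(np.radians(-6.3)),np.sin(np.radians(-6.3))
g=o['ee_pos']-.019*o['tool_rot'][:,2]
H=np.array([.630+.098*c,-.0594+.098*s,.131]);d=g-H;fwd=-(d[0]*c+d[1]*s)
print('angle',np.degrees(np.arctan2(d[2],fwd)-np.arctan2(40,170)),'radius',np.hypot(fwd,d[2]),np.hypot(.17,.04))
a=eyes.capture('scene');b=eyes.capture('top');i=eyes.camera_info('scene')
# predicted lid front corners (face) at 50 deg
th=np.radians(50)
for y in(-.095,.095):
    for h in (0,.007):
        x=.098-.196*np.cos(th)+h*np.sin(th);z=.131+.196*np.sin(th)+h*np.cos(th)
        p=proj(i,[.630+x*c-y*s,-.0594+x*s+y*c,z])[0];print(p)
        cv2.circle(a,tuple(int(v) for v in p),2,(0,0,255),-1)
cv2.imwrite('pics/f.png',np.hstack([cv2.resize(a[60:300,130:370],(400,400)),cv2.resize(b[60:300,170:410],(400,400))]))
E
```

```text
12.0 [ 0.64973134 -0.05968008  0.26725488] [-3.14219118  5.25381306 -2.70552063] 0.01533435247213963 41.7977249622345
angle 49.991443426381615 radius 0.17388928146805968 0.1746424919657298
[221.5972875 108.5199382]
[219.50440478 107.77243038]
[269.78314941 151.76754397]
[267.73339932 151.19654397]
```

View pics/f.png

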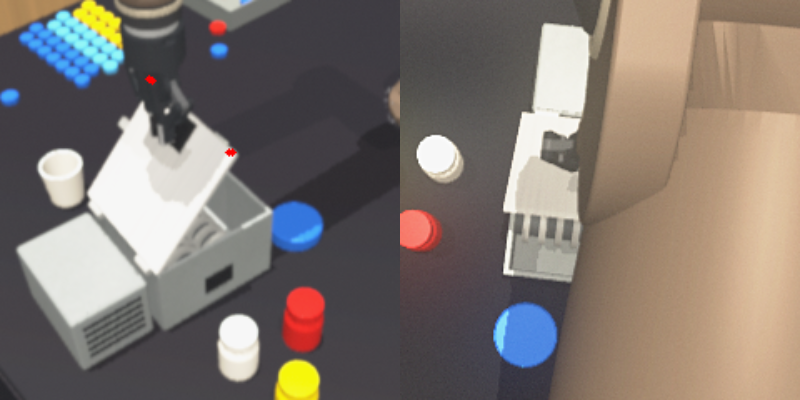

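The lid stands at about 50°: its front-left corner in the left panel is near (238,155), against a predicted (231,152). The grip holds at 42 N. The canister, cup and big cap look unmoved, and nothing has touched the latched lever since it was checked.

```bash
python3 -c "
from bench import workorder;print(workorder.close_job())"
```

```text
the job is handed in; nothing more can be done
None
```

The catch lever was pressed until it latched, the lid is held in the gripper at about 50° (49.99° worked out from the arm's pose), the canister, cup and big cap look unmoved, and the job was handed in at about 12 s; the arm hid the lever in the last picture, so its down position was last seen just before the lid was gripped.

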